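# Index the palette arm one hole towards the drying lamp

## Task

Hook a fingertip through the red pull ring from above, lift the spring pin out of its hole, swing the palette arm exactly one hole towards the orange drying lamp (on the left or the right) and let the pin drop fully home there. Never swing it the other way or on to a second hole, keep the little jar standing in the palette tray, leave everything else on the bench where it is, and finish clear.

Things in the scene. Friction and masses are not known exactly. Their poses are not given: they have to be found in the camera images.
- swing_base: Grey index stand fixed to the bench. Origin on the vertical swing axis at bench level; z up, -x along the middle of the stand from the axis towards the robot. Arc and foot reach 295 mm from the axis, 150 mm to each side, up to 57 mm high.
- middle_hole (a point): Mouth of the middle hole of the bevelled aluminium arc, 260 mm from the swing axis, 45 mm high. The bevel faces back towards the axis and up, 40 degrees above level. Five holes, 12 mm wide, 0.22 rad (57 mm) apart: -0.44, -0.22, 0, 0.22, 0.44 rad.
- swing_arm (a joint): Blue swing arm, 34 mm wide, top 60 mm above the bench, reaching 252 mm from the axis towards the robot. Rad: 0 in the middle hole (the start), positive with its near (pin) end towards the stand's +y (robot's left); stops at 0.5 each way. Stiff to turn (about 1 N at the ring), stays where left, locked while the pin is in a hole.
- index_pin (a joint): Spring pin, 10 mm thick, in a steel bush at the arm's near end. Metres: 0 home in a hole; 0.010 tip just clear, or riding on the bevel between holes; stop 0.022. It pulls out along its axis, towards the swing axis (away from the robot) and up, 40 degrees above level. Spring 3 N at 0, 6 N at the stop. Let go between holes, it rides on the bevel and snaps into the next hole it is pushed over.
- ring (a point): Centre of the red oval pull ring fixed on the pin; starts 93 mm high, 203 mm from the swing axis. Opening 66 mm (along its y, sideways) by 38 mm (along z), bar 7 mm. z is the pin's pull direction; x is the normal of the opening, pointing away from the robot and down, 50 degrees below level: a finger enters roughly along +x, or steeper, 30 mm free behind the opening.
- tray (a point): Centre of the inner floor, 64 mm above the bench, of the white palette tray fixed on the arm, 40 to 150 mm from the swing axis; inside 102 x 132 mm, rim 10 mm high.
- lamp_head (a point): Centre of the orange dome of the white drying lamp (dome 90 mm wide, 45 mm high, 205 mm above the bench; foot 110 mm wide, column 80 mm beyond the dome), on the robot's left or right beyond the arm.
- ride_jar_center (a point): Centre of the small loose glass jar with red cap, 36 mm wide, 45 mm high, that rides in the middle of the palette tray.
- powder_jar: Glass jar with red cap, 40 mm wide, 70 mm high; origin under its centre.
- tin: Closed flat metal tin 90 x 120 x 16 mm; origin under its centre.
- bottle: Clear plastic bottle, 66 mm wide, 170 mm high; origin under its centre.
- tumbler: Glass tumbler, 74 mm wide, 80 mm high; origin under its centre.
- mug: White mug, 80 mm wide, 90 mm high; origin under its centre.
- brush: Black brush lying along its x, 170 mm long, 8 mm thick; origin on the bench near its middle.
- tweezers: Tweezers with red grips lying along x, 135 mm long, 7 mm high; origin on the bench near its middle.

How it is judged:
On the way, in this order (a step that is already met when the one before it is completed fails the run):
1. the pin is lifted clear of the middle hole by its ring (value of joint index_pin above 0.01 m and value of joint swing_arm between -0.09 and 0.09 rad), for 0.05 s.
2. the arm is one hole nearer to the lamp, with the pin home in that hole (((y of lamp_head in the frame of swing_base above 0 m and value of joint swing_arm between 0.19 and 0.25 rad) or (not (y of lamp_head in the frame of swing_base above 0 m) and value of joint swing_arm between -0.25 and -0.19 rad)) and value of joint index_pin below 0.003 m), for 0.2 s.
At the end, for the whole second after the job is handed in: The arm is at 0.22 rad (within 0.03) on the side of the lamp and at rest, the pin is home (less than 3 mm out), the small jar stands in the tray (centre within 70 mm of the tray's centre, tilted less than 0.2 rad), and the seven other loose things are within 30 mm of where they were (all of step 2 and velocity of joint swing_arm between -0.05 and 0.05 rad/s and horizontal distance between ride_jar_center and tray below 0.07 m and angle between ride_jar_center's own z axis and vertical below 0.2 rad and height (world z) of ride_jar_center below 0.11 m and distance of each of powder_jar, tin, bottle, tumbler, mug, brush, tweezers from where it was at the start of the episode below 0.03 m); the robot touches nothing.
It fails at once if the arm is swung away from the lamp or past the next hole (more than 0.12 rad away from the lamp, or 0.34 rad towards it) (not ((y of lamp_head in the frame of swing_base above 0 m and value of joint swing_arm between -0.12 and 0.34 rad) or (not (y of lamp_head in the frame of swing_base above 0 m) and value of joint swing_arm between -0.34 and 0.12 rad))).
It fails at once if the small jar is tipped over or lifted out of the tray (angle between ride_jar_center's own z axis and vertical above 0.6 rad or height (world z) of ride_jar_center above 0.12 m).
It fails at once if another thing on the bench is pushed away or lifted (30 mm) (distance of any of powder_jar, tin, bottle, tumbler, mug, brush, tweezers from where it was at the start of the episode above 0.03 m).
It also fails if it takes over 48 s, if anything falls off the work surface, if the arm or the gripper's body presses on something with over 40 N, if the wrist force passes 120 N, or if a joint passes its speed limit or range.

## Robot

A 7-joint arm with a two-finger parallel gripper is mounted at the origin on the work surface. World frame = base frame: x ahead of the robot, y to its left, z up, the work surface at z = 0. Lengths are in m, angles in rad, forces in N, time in s.
With the tool pointing down it reaches from about 0.4 to 0.925 m from the base axis. Payload 4.1 kg.
Tool frame: the origin (TCP) lies midway between the tips of the shut fingers; the grasp point (between the pads) lies 19 mm behind it; z points along the fingers, y is the direction in which the jaws open and shut (so a half turn about z gives the same grasp; the last joint's range is limited). The gripper opens to 85 mm and grips with 20 to 120 N. Pads are 22 mm wide; open, the fingers measure 114 mm over their backs; the gripper's body (76 mm by 85 mm) begins 54 mm behind the grasp point. The pads swing forward as they close: fully open they stand 13 mm farther back than shut.
Start: joints at [1.024, 0.398, 0.045, 1.537, -0.019, 1.207, -0.051], TCP at [0.281, -0.586, 0.231] pointing down, gripper open.
Joint ranges: [-2.82, 2.82], [-0.49, 2.23], [-1.37, 1.46], [0, 2.46], [-1.36, 4.5], [0.23, 2], [-2.94, 2.94]. Speed limits (rad/s): [2.57, 2.57, 3.14, 3.14, 3.14, 3.14, 3.14].

## Interface

Orientations are given as [roll, pitch, yaw] about the fixed x, y, z axes, in that order (R = Rz(yaw) Ry(pitch) Rx(roll)).
In Python, from plant import env gives the robot as it stands.
- The arm moves only by the tool send_rows, never from a script. Its argument "series" is text: rows parted by semicolons, each of 7 numbers parted by spaces: the shift along the tool's x, y, z in units of 0.25 m (1.0 is 0.25 m), then the turn, a rotation vector about the tool's x, y, z in units of 360 degrees (1.0 is 360 degrees), then the opening, from -1 (shut) to 1 (fully open), so that 0 is half open. A call has 1 to 8 rows; each row shifts and turns the commanded pose from where the row before left it, along the tool's axes as they then stand; what a row does not reach is not made up. A row lasts 1/10 s, in which the tool goes at most 50 mm and 8.59 degrees, less where a joint would pass 70% of its speed; a pose out of reach is approached as far as the arm can. A call with a number of a shift or a turn outside -1 to 1 is refused whole. A call with a gripper value outside its range is refused whole. The fingers move at their own pace and stop on an object; "newtons" is the grip in N (left out, the last holds). Time passes only in rows, so rows that do not move let the fingers close. It gives the time, the measured TCP pose, the force and the opening at its end, in the units of the state.
- env.sense(): the state, without advancing time (a new reading comes with each control period).
- env.camera(name): name is "scene" or "top"; returns a dict with "image" (420x560x3 uint8, red, green, blue), "fx", "fy", "cx", "cy" (pixels), "origin" and "attitude" of the camera in the world. Camera axes: x right, y up, looking along -z (the intrinsics and any distortion apply to the point x, -y, -z); pixel columns grow to the right and rows downward; lengths in m; the calibration is good to about 2 mm. A picture is of the moment at which its call begins. There is no depth.
- env.sign_off(): hands the job in, once; it reports no verdict.
The state is a dict: "clock": time; "qpos": joint angles; "joint_velocities": joint speeds; "joint_efforts": joint torques, N m; "position": TCP position; "tcp_rot": TCP orientation; "ft_force": force on the tool from outside, world axes, zero at the start; "torque": the same for the moment, N m; "opening": opening from 0.0 (shut) to 1.0 (fully open).
Only numpy, scipy, OpenCV 4.12 (cv2) and the standard library are available. Lean on these libraries where they do the work, as an engineer would, in place of code of your own. Each camera call takes 0.05 s, during which the arm holds its last target.

## Working session

There is one attempt and no reset: what is moved stays moved. The work goes in short steps, Python scripts to look and compute and a tool call to move; the robot and the scene stay as the last step left them, time stands still between calls to the robot, and variables do not carry over. Pictures are saved under pics/ and viewed, and the job is handed in when it is done.

Besides the shell and the picture viewer there is one more tool, called after "Emit:" in YAML: its name, and indented under it one key for each argument. send_rows: Moves the arm, as the interface text tells. Shifts and turns lie within -1 to 1; 1 stands for 0.25 m of shift or 360 degrees of turn. Its arguments: {"type":"object","properties":{"series":{"type":"string"},"newtons":{"type":"number"}},"required":["series"]}

```bash
ls; mkdir -p pics; cat > h.py <<'E'
import numpy as np, cv2
from plant import env
def snap(n,f):
    c=env.camera(n); cv2.imwrite('pics/'+f,c['image'][:,:,::-1]); return c
E
python3 - <<'E'
from h import *
for n in('scene','top'):
    c=snap(n,n+'0.png'); print({k:v for k,v in c.items() if k!='image'})
print(env.sense())
E
```

```text
pics
{'fx': 408.4168735966447, 'fy': 408.4168735966447, 'cx': 278.9818543730271, 'cy': 212.73520316093513, 'origin': array([1.42741309, 1.03666319, 1.04814281]), 'attitude': array([0.99377728, 0.00775148, 2.44225396])}
{'fx': 424.99921982955453, 'fy': 424.99921982955453, 'cx': 275.43035159380617, 'cy': 210.67994965010527, 'origin': array([ 0.24053916, -0.00243445,  1.48641967]), 'attitude': array([ 0.2222426 ,  0.00501456, -1.66793404])}
{'clock': 0.1, 'qpos': array([ 1.02403502,  0.39911795,  0.04506215,  1.53775907, -0.01872392,
        1.20694693, -0.05069226]), 'joint_velocities': array([-0.00175211, -0.00260006,  0.00078774, -0.00259283,  0.00191817,
        0.00072204,  0.00061725]), 'joint_efforts': array([ 3.76942698e-03, -4.76265872e+01,  1.37061507e+00, -2.54952747e+01,
        1.21228994e-02,  5.01977076e-03, -1.90827897e-06]), 'position': array([ 0.28117625, -0.58538541,  0.2303657 ]), 'tcp_rot': array([-3.13978694e+00,  1.12093347e-04,  4.47848742e-01]), 'ft_force': array([1.27584014, 0.0393402 , 0.48328188]), 'torque': array([0.03791311, 0.01545551, 0.02919936]), 'opening': 0.999231014267879}
```

View pics/scene0.png

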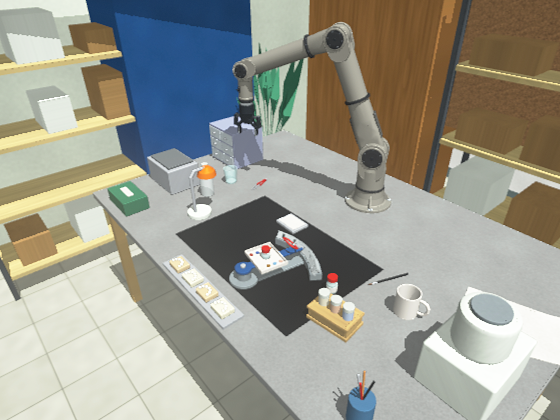

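View pics/top0.png

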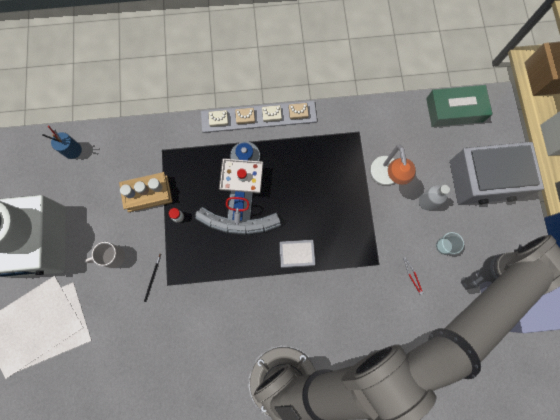

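```bash
cat >> h.py <<'E'
from scipy.spatial.transform import Rotation as Ro
def ray(c,uv):
    d=np.array([(uv[0]-c['cx'])/c['fx'],-(uv[1]-c['cy'])/c['fy'],-1.]); 
    d=Ro.from_euler('xyz',c['attitude']).as_matrix()@d; return c['origin'],d/np.linalg.norm(d)
def plane(c,uv,z):
    o,d=ray(c,uv); return o+d*(z-o[2])/d[2]
def tri(c1,u1,c2,u2):
    o1,d1=ray(c1,u1);o2,d2=ray(c2,u2)
    s=np.linalg.lstsq(np.stack([d1,-d2],1),o2-o1,rcond=None)[0]
    a=o1+s[0]*d1;b=o2+s[1]*d2; return (a+b)/2,np.linalg.norm(a-b)
def proj(c,p):
    q=Ro.from_euler('xyz',c['attitude']).as_matrix().T@(np.asarray(p)-c['origin'])
    return c['cx']-c['fx']*q[0]/q[2], c['cy']+c['fy']*q[1]/q[2]
def crop(c,x0,y0,w,h,k,f):
    im=cv2.resize(c['image'][y0:y0+h,x0:x0+w,::-1],None,fx=k,fy=k,interpolation=cv2.INTER_CUBIC); cv2.imwrite('pics/'+f,im)
E
python3 - <<'E'
from h import *
c=env.camera('top');crop(c,185,130,110,110,5,'tc.png')
print(plane(c,(245,152),0.09),plane(c,(402,171),0.2))
c=env.camera('scene');crop(c,220,200,120,100,6,'sc.png')
E
```

```text
[0.77394865 0.05897499 0.09      ] [ 0.61934479 -0.43538235  0.2       ]
```

View pics/tc.png

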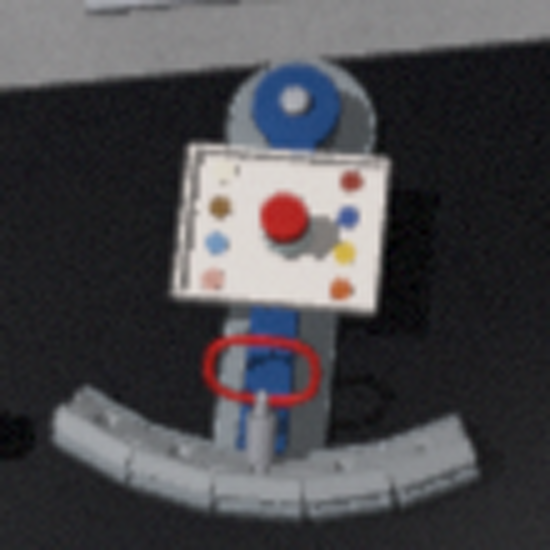

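View pics/sc.png

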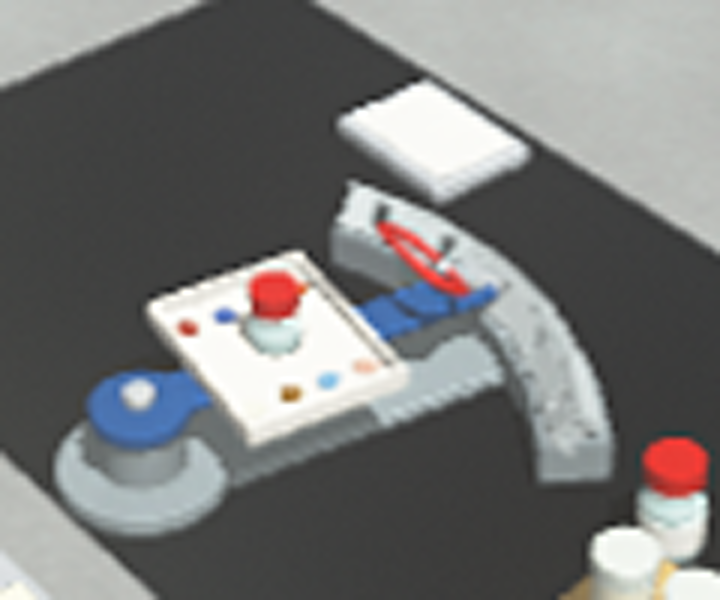

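The top view shows the lamp on the right (dome about 402,171), so it lies at world −y. The ring is at about (237,204), the axis bolt at (244,150), and the jar cap at (242,173). I'll measure the ring in both views next.

```bash
python3 - <<'E'
from h import *
def red(c,x0,y0,x1,y1,thr=45):
    im=c['image'].astype(int); m=((im[...,0]-np.maximum(im[...,1],im[...,2]))>thr)
    k=np.zeros_like(m);k[y0:y1,x0:x1]=m[y0:y1,x0:x1]; return k
t=env.camera('top');s=env.camera('scene')
mt=red(t,222,192,252,214);ms=red(s,280,232,302,252)
def box(m): 
    y,x=np.nonzero(m); return x.min(),x.max(),y.min(),y.max(),len(x)
print(box(mt),box(ms))
def cen(m):
    ys,xs=np.nonzero(m); h=cv2.convexHull(np.stack([xs,ys],1).astype(np.int32)); M=cv2.moments(h); return (M['m10']/M['m00'],M['m01']/M['m00']),cv2.minAreaRect(h)
(ct,rt),(cs,rs)=cen(mt),cen(ms); print(ct,rt,cs,rs)
R=tri(t,ct,s,cs); print('ring',R)
A=tri(t,(244,149.8),s,(242.8,265.8)); print('axis',A)
m1=red(t,235,165,249,181);m2=red(s,260,243,272,254)
c1,_=cen(m1);c2,_=cen(m2);J=tri(t,c1,s,c2);print('jarcap',J)
d=R[0]-A[0]; print('radius',np.hypot(*d[:2]),'dir',np.degrees(np.arctan2(-d[1],-d[0])))
for z,u in((.205,(402,171)),): print('lamp',plane(t,u,z))
# arc end corners on top for direction
E
```

```text
(np.int64(225), np.int64(248), np.int64(197), np.int64(210), 112) (np.int64(283), np.int64(297), np.int64(237), np.int64(248), 63)
(236.81353767560663, 203.5083014048531) ((236.5, 203.5), (13.0, 23.0), 90.0) (289.93333333333334, 242.624) ((289.8800354003906, 242.6600341796875), (17.799999237060547, 4.800000190734863), 36.869895935058594)
ring (array([0.59271583, 0.1002916 , 0.09423273]), np.float64(0.002588913736992588))
axis (array([0.79225581, 0.06286648, 0.06476535]), np.float64(0.00022785750124033422))
jarcap (array([0.69566322, 0.07650182, 0.10299589]), np.float64(0.0003175814661667213))
radius 0.20301931584885996 dir -10.62281067074996
lamp [ 0.61787247 -0.43369959  0.205     ]
```

Emit:
send_rows:
  series: "0.125 -0.134 -0.03 0 0 0 -1;0.125 -0.134 -0.03 0 0 0 -1;0.125 -0.134 -0.03 0 0 0 -1;0.125 -0.134 -0.03 0 0 0 -1;0.125 -0.134 0 0 0 0 -1;0.125 -0.134 0 0 0 0 -1;0.125 -0.134 0 0 0 0 -1;0.125 -0.134 0 0 0 0 -1"
  newtons: 20

```text
clock: 1.1
position: [0.391, -0.2343, 0.2616]
tcp_rot: [3.141, -0.0, 0.448]
ft_force: [0.7, 0.4, 0.5]
opening: -0.004
```

Emit:
send_rows:
  series: "0.125 -0.134 0 0 0 0 -1;0.125 -0.134 0 0 0 0 -1;0.125 -0.134 0 0 0 0 -1;0.125 -0.134 0 0 0 0 -1;0.125 -0.134 0 0 0 0 -1;0.125 -0.134 0 0 0 0 -1;0.125 -0.134 0 0 0 0 -1;0 0 0 0 0 0 -1"

```text
clock: 1.9
position: [0.4871, 0.0777, 0.2619]
tcp_rot: [-3.138, -0.004, 0.459]
ft_force: [-0.5, 0.5, -0.1]
opening: -0.003
```

```bash
cat >> h.py <<'E'
def tgt(psi,el=50):
    e=np.radians(el); y=np.array([np.sin(psi),-np.cos(psi),0]); z=np.array([np.cos(e)*np.cos(psi),np.cos(e)*np.sin(psi),-np.sin(e)])
    return np.stack([np.cross(y,z),y,z],1)
def delta(P,Rt):
    s=env.sense(); R=Ro.from_euler('xyz',s['tcp_rot']).as_matrix()
    print('pos',s['position'].round(4),'shift units',(R.T@(np.array(P)-s['position'])/.25).round(3),'turn units',(Ro.from_matrix(R.T@Rt).as_rotvec()/2/np.pi).round(4), 'f',s['ft_force'].round(1),'t',s['clock'])
E
python3 - <<'E'
from h import *
Rt=tgt(np.radians(-10.6)); R=np.array([.5927,.1003,.0942])
delta(R-.09*Rt[:,2],Rt); print(env.sense()['qpos'].round(2))
E
```

```text
pos [0.4871 0.0777 0.2619] shift units [ 0.232 -0.032  0.396] turn units [-0.0364  0.1068  0.098 ] f [-0.5  0.5 -0.1] t 1.9
[ 0.25  0.11 -0.53  1.85  0.06  1.19 -1.41]
```

Emit:
send_rows:
  series: "0 0 0 -0.0052 0.01526 0.014 -1;0 0 0 -0.0052 0.01526 0.014 -1;0 0 0 -0.0052 0.01526 0.014 -1;0 0 0 -0.0052 0.01526 0.014 -1;0 0 0 -0.0052 0.01526 0.014 -1;0 0 0 -0.0052 0.01526 0.014 -1;0 0 0 -0.0052 0.01526 0.014 -1;0 0 0 0 0 0 -1"

```text
clock: 2.7
position: [0.4842, 0.0693, 0.26]
tcp_rot: [3.12, -0.68, -0.167]
ft_force: [-1.3, -0.6, -0.2]
opening: -0.005
```

```bash
python3 - <<'E'
from h import *
Rt=tgt(np.radians(-10.6)); R=np.array([.5927,.1003,.0942])
delta(R-.09*Rt[:,2],Rt); print(env.sense()['qpos'].round(2))
t=snap('top','t2.png');s=snap('scene','s2.png')
crop(t,165,130,140,120,5,'t2.png');crop(s,220,170,120,100,6,'s2.png')
E
```

```text
pos [0.4842 0.0693 0.26  ] shift units [-0.107 -0.207  0.408] turn units [0.0016 0.0029 0.0023] f [-1.3 -0.6 -0.2] t 2.7
[ 0.44 -0.28 -0.8   2.31  0.37  0.48 -2.43]
```

View pics/t2.png

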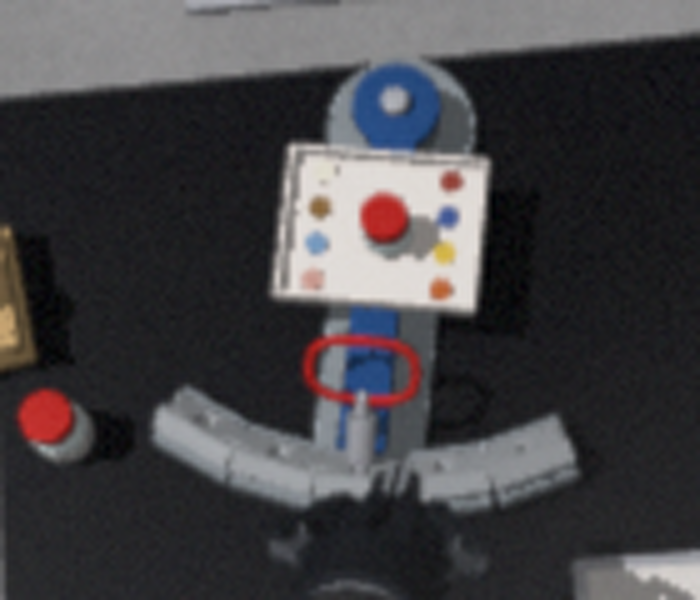

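View pics/s2.png

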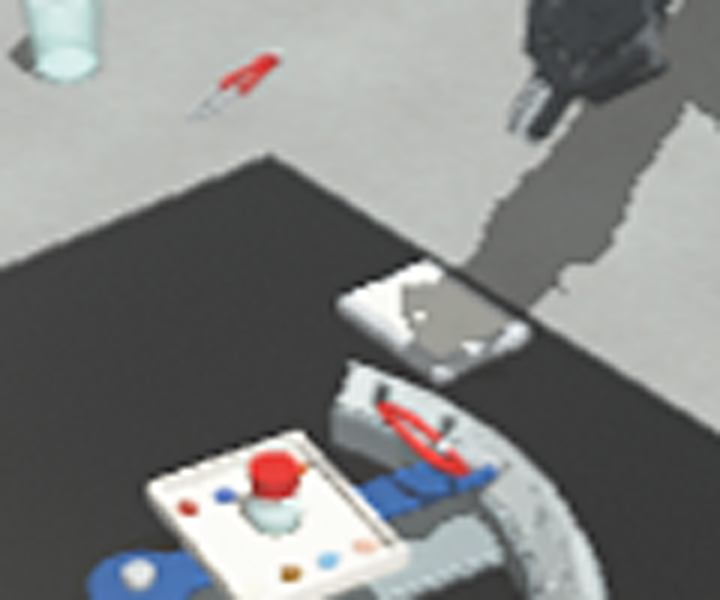

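Emit:
send_rows:
  series: "-0.027 -0.052 0.1 0.0004 0.0007 0.0006 -1;-0.027 -0.052 0.1 0.0004 0.0007 0.0006 -1;-0.027 -0.052 0.1 0.0004 0.0007 0.0006 -1;-0.027 -0.052 0.1 0.0004 0.0007 0.0006 -1;0 0 0 0 0 0 -1;0 0 0 0 0 0 -1"

```text
clock: 3.4
position: [0.517, 0.0955, 0.2007]
tcp_rot: [-3.127, -0.681, -0.185]
ft_force: [0.3, 0.1, -0.5]
opening: 0.001
```

```bash
python3 - <<'E'
from h import *
Rt=tgt(np.radians(-10.6)); R=np.array([.5927,.1003,.0942])
delta(R-.06*Rt[:,2],Rt); s=env.sense();print(s['qpos'].round(2))
t=env.camera('top');s2=env.camera('scene')
print('proj tcp',proj(t,s['position']),proj(s2,s['position']))
crop(t,185,150,100,100,6,'t3.png');crop(s2,250,190,100,80,8,'s3.png')
E
```

```text
pos [0.517  0.0955 0.2007] shift units [-0.044 -0.07   0.277] turn units [-0.0023  0.0027 -0.    ] f [ 0.3  0.1 -0.5] t 3.4
[ 0.92 -0.1  -1.36  2.32  0.84  0.39 -2.93]
proj tcp (np.float64(237.28249876471386), np.float64(218.59192527479243)) (np.float64(304.56266340191195), np.float64(211.94443640374402))
```

View pics/t3.png

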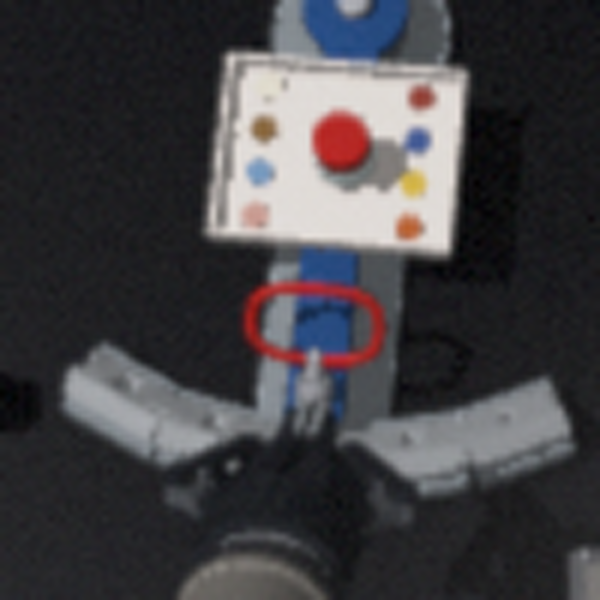

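View pics/s3.png

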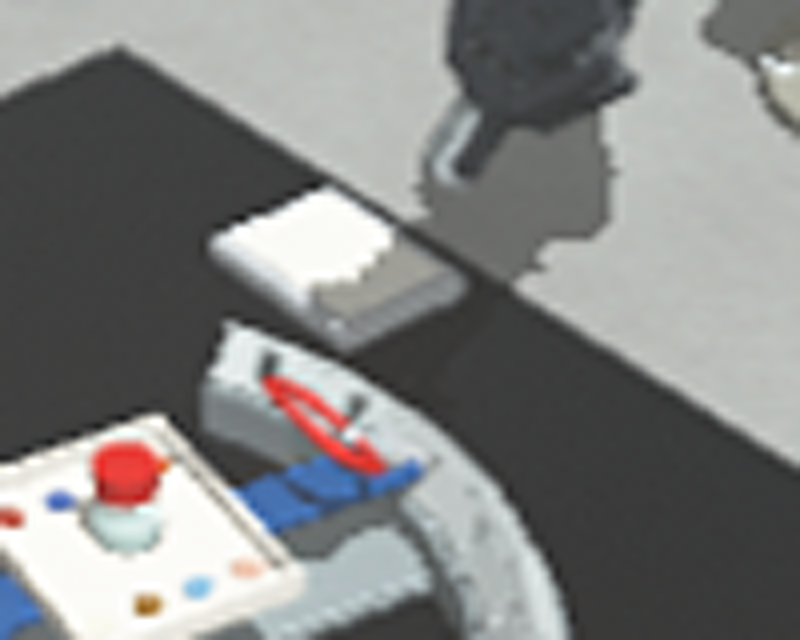

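Emit:
send_rows:
  series: "0 0 0 0 0 0 -1;0 0 0 0 0 0 -1"

```text
clock: 3.7
position: [0.5163, 0.097, 0.2004]
tcp_rot: [-3.128, -0.682, -0.181]
ft_force: [-0.1, -0.3, 1.1]
opening: -0.001
```

```bash
python3 - <<'E'
from h import *
s=env.sense();print(s['qpos'].round(3),s['position'].round(4),s['tcp_rot'].round(4))
E
```

```text
[ 0.918 -0.097 -1.363  2.322  0.839  0.39  -2.935] [0.5163 0.097  0.2004] [-3.1282 -0.6819 -0.1813]
```

Emit:
send_rows:
  series: "0 0 -0.05 0 -0.014 0 -1;0 0 -0.05 0 -0.014 0 -1;0 0 0 0 -0.014 0 -1;0 0 0 0 -0.014 0 -1;0 0 0 0 0 0 -1"

```text
clock: 4.2
position: [0.5082, 0.0957, 0.2176]
tcp_rot: [-3.132, -0.372, -0.186]
ft_force: [1.1, -0.2, -0.7]
opening: -0.001
```

```bash
cat > fk.py <<'E'
import numpy as np
from scipy.spatial.transform import Rotation as Ro
from scipy.optimize import least_squares
D=[([1.02403502,0.39911795,0.04506215,1.53775907,-0.01872392,1.20694693,-0.05069226],[.28117625,-.58538541,.2303657],[-3.13978694,1.12e-4,.447848742]),
([.918,-.097,-1.363,2.322,.839,.39,-2.935],[.5163,.097,.2004],[-3.1282,-.6819,-.1813])]
S=np.array([-1,1,-1,1,-1,1,-1])
def fk(q,L,S=S,psi=(0,np.pi/2)):
    R=Ro.from_euler('z',psi[0]); p=np.zeros(3)
    for i,a in enumerate('zyzyzyz'):
        R=R*Ro.from_euler(a,S[i]*q[i])
        if i==1: p=p+R.apply([L[4],0,L[1]])
        if i==0: p=p+[0,0,L[0]]
        if i==3: p=p+R.apply([L[5],0,L[2]])
        if i==5: p=p+R.apply([L[6],0,0])
    R=R*Ro.from_euler('z',psi[1]); p=p+R.apply([0,0,L[3]])
    return p,R
E
python3 - <<'E'
from h import *; from fk import *
s=env.sense();print(s['qpos'].round(3),s['position'].round(4),s['tcp_rot'].round(4))
D.append((s['qpos'],s['position'],s['tcp_rot']))
import itertools,pickle
best=None
for sg in itertools.product([1,-1],repeat=4):
    S=np.array([sg[0],1,sg[1],1,sg[2],1,sg[3]])
    def f(v):
        r=[]
        for q,p,e in D:
            P,R=fk(q,v[:7],S,v[7:]); r+=list(P-p)+list((R.inv()*Ro.from_euler('xyz',e)).as_rotvec()*.3)
        return np.array(r+list(1e-3*v[4:7]))
    for p0 in(0,1.57,3.14):
      for p1 in (0,1.57,3.14,-1.57):
        o=least_squares(f,[.3,.4,.35,.3,0,0,0,p0,p1])
        if best is None or o.cost<best[0]: best=(o.cost,S,o.x)
print(best); pickle.dump(best,open('fk.pkl','wb'))
E
```

```text
[ 0.668  0.016 -1.058  2.107  0.309  0.729 -2.342] [0.5082 0.0957 0.2176] [-3.1324 -0.3719 -0.1857]
(np.float64(0.00010363961578648754), array([-1,  1, -1,  1, -1,  1, -1]), array([ 0.22956217,  0.53595391,  0.46889223,  0.33245616,  0.0047255 ,
       -0.00842884,  0.00342932, -0.0603616 ,  1.5160155 ]))
```

```bash
python3 - <<'E'
from h import *
Rt=tgt(np.radians(-10.6),70); R=np.array([.5927,.1003,.0942])
delta(R-.045*Rt[:,2],Rt)
E
```

```text
pos [0.5082 0.0957 0.2176] shift units [ 0.131 -0.077  0.4  ] turn units [-0.0014 -0.0036 -0.0001] f [ 1.1 -0.2 -0.7] t 4.2
```

Emit:
send_rows:
  series: "0.033 -0.019 0.08 -0.0003 -0.0009 0 -1;0.033 -0.019 0.08 -0.0003 -0.0009 0 -1;0.033 -0.019 0.08 -0.0003 -0.0009 0 -1;0.033 -0.019 0.08 -0.0003 -0.0009 0 -1;0 0 0.08 0 0 0 -1;0 0 0 0 0 0 -1;0 0 0 0 0 0 -1"

```text
clock: 4.9
position: [0.5729, 0.1025, 0.134]
tcp_rot: [3.139, -0.347, -0.182]
ft_force: [0.1, 0.0, -0.8]
opening: 0.002
```

```bash
python3 - <<'E'
from h import *
Rt=tgt(np.radians(-10.6),70); R=np.array([.5927,.1003,.0942])
delta(R-.045*Rt[:,2],Rt); s=env.sense();print(s['qpos'].round(2))
t=env.camera('top');s2=env.camera('scene')
print('proj tcp',proj(t,s['position']),proj(s2,s['position']),'ring',proj(t,R),proj(s2,R))
crop(t,185,150,100,100,6,'t4.png');crop(s2,250,190,100,80,8,'s4.png')
E
```

```text
pos [0.5729 0.1025 0.134 ] shift units [ 0.02  -0.006 -0.003] turn units [0.0003 0.0003 0.0005] f [ 0.1  0.  -0.8] t 4.9
[ 0.46  0.34 -0.96  2.05  0.75  0.73 -2.71]
proj tcp (np.float64(235.73956768304566), np.float64(206.26350360938906)) (np.float64(294.6257045957111), np.float64(232.5584357385498)) ring (np.float64(237.06499615131108), np.float64(203.22601750437713)) (np.float64(290.27029717540086), np.float64(242.68352047755687))
```

View pics/t4.png

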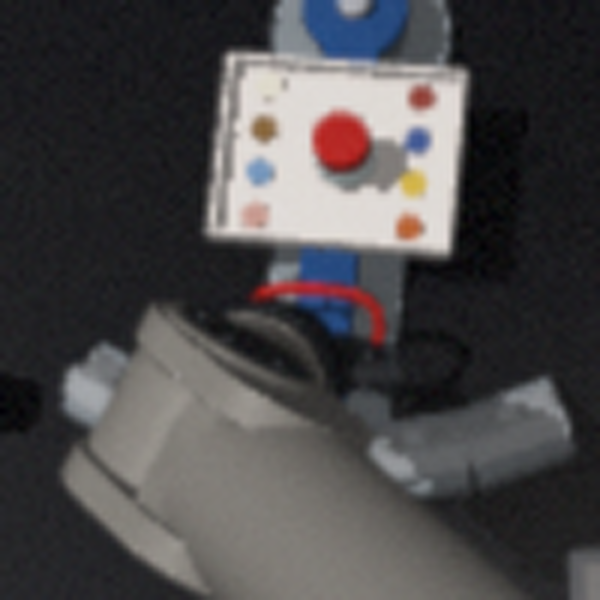

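View pics/s4.png

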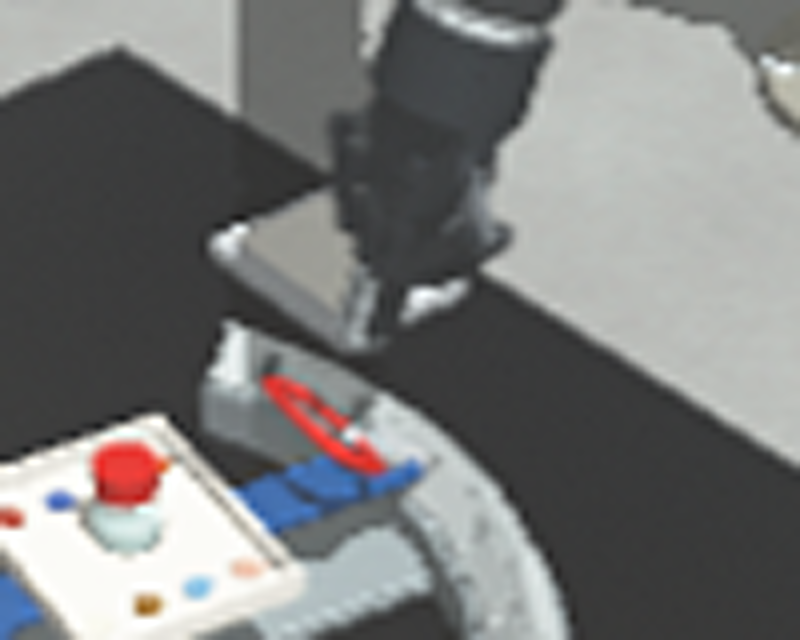

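Emit:
send_rows:
  series: "0.018 -0.005 0 0 0 0 -1;0 0 0.06 0 0 0 -1;0 0 0.06 0 0 0 -1;0 0 0.03 0 0 0 -1;0 0 0 0 0 0 -1"

```text
clock: 5.5
position: [0.5908, 0.0997, 0.1002]
tcp_rot: [3.139, -0.347, -0.184]
ft_force: [0.2, -0.7, 0.3]
opening: 0.001
```

```bash
python3 - <<'E'
from h import *
Rt=tgt(np.radians(-10.6),70); R=np.array([.5927,.1003,.0942])
delta(R+.016*Rt[:,2],Rt); s=env.sense();print(s['qpos'].round(2))
s2=env.camera('scene')
crop(s2,250,190,100,80,8,'s5.png')
E
```

```text
pos [0.5908 0.0997 0.1002] shift units [-0.001 -0.004  0.089] turn units [0.0004 0.0003 0.0002] f [ 0.2 -0.7  0.3] t 5.5
[ 0.4   0.42 -0.89  2.04  0.86  0.7  -2.79]
```

View pics/s5.png

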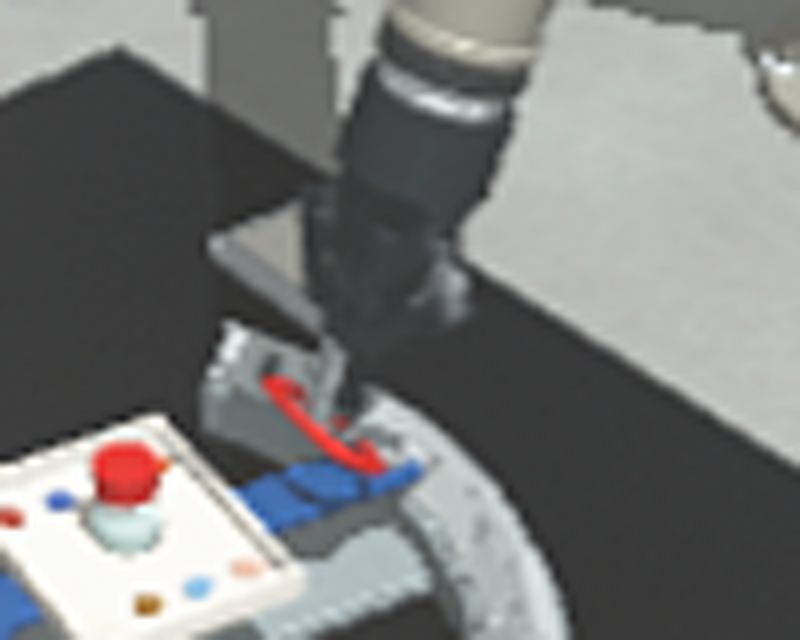

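The fingertip sits at the centre of the opening, about (345,415) in the crop, with no contact force yet. I'll insert further.

Emit:
send_rows:
  series: "0 0 0.025 0 0 0 -1;0 0 0.025 0 0 0 -1;0 0 0.025 0 0 0 -1;0 0 0.01 0 0 0 -1;0 0 0 0 0 0 -1"

```text
clock: 6.05
position: [0.5978, 0.0985, 0.0799]
tcp_rot: [3.139, -0.347, -0.183]
ft_force: [-0.1, -0.2, -0.7]
opening: -0.0
```

```bash
python3 - <<'E'
from h import *
Rt=tgt(np.radians(-10.6),70); R=np.array([.5927,.1003,.0942])
delta(R+.016*Rt[:,2],Rt); s=env.sense();print(s['qpos'].round(2))
Rz=tgt(np.radians(-10.6),50)[:,0]
print('ring z in tool', Ro.from_euler('xyz',s['tcp_rot']).as_matrix().T@Rz)
E
```

```text
pos [0.5978 0.0985 0.0799] shift units [-0.001 -0.003  0.003] turn units [0.0003 0.0004 0.0003] f [-0.1 -0.2 -0.7] t 6.05
[ 0.37  0.46 -0.85  2.04  0.91  0.68 -2.83]
ring z in tool [ 0.93893475  0.00224961 -0.3440879 ]
```

Emit:
send_rows:
  series: "0.0188 0 -0.0069 0 0 0 -1;0.0188 0 -0.0069 0 0 0 -1;0 0 0 0 0 0 -1"

```text
clock: 6.35
position: [0.6052, 0.0973, 0.0869]
tcp_rot: [3.14, -0.347, -0.184]
ft_force: [-2.3, 1.2, -3.1]
opening: -0.002
```

Emit:
send_rows:
  series: "0.0188 0 -0.0069 0 0 0 -1;0.0094 0 -0.0035 0 0 0 -1;0 0 0 0 0 0 -1"

```text
clock: 6.65
position: [0.6109, 0.0961, 0.0917]
tcp_rot: [3.139, -0.347, -0.184]
ft_force: [-3.7, 1.0, -2.7]
opening: 0.003
```

```bash
python3 - <<'E'
from h import *
s=env.sense();print(s['qpos'].round(2),s['ft_force'].round(1))
s2=env.camera('scene')
crop(s2,250,190,100,80,8,'s6.png')
E
```

```text
[ 0.39  0.46 -0.87  2.    0.89  0.71 -2.79] [-3.7  1.  -2.7]
```

View pics/s6.png

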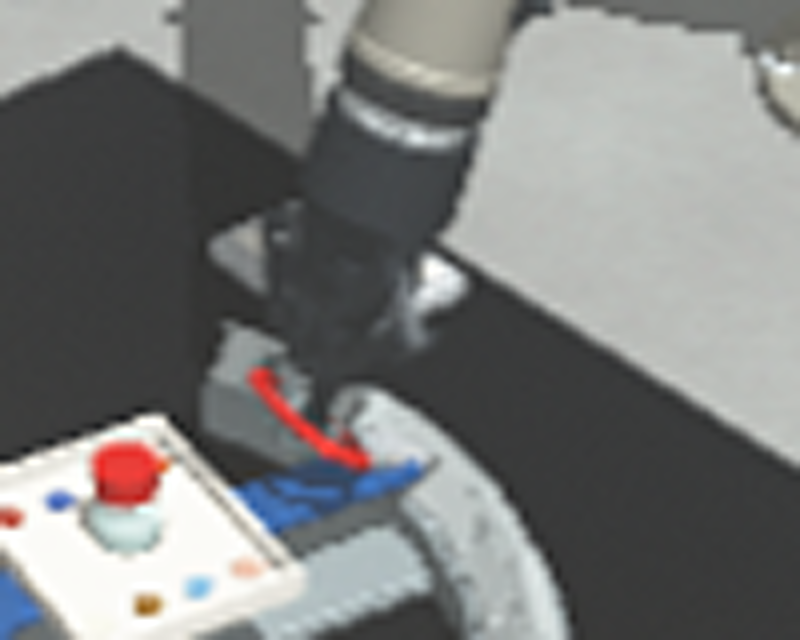

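```bash
cat >>h.py <<'E'
def redbox(c,x0,y0,x1,y1,thr=45):
    im=c['image'].astype(int); m=((im[...,0]-np.maximum(im[...,1],im[...,2]))>thr)[y0:y1,x0:x1]
    y,x=np.nonzero(m); w=np.stack([x+x0,y+y0],1); return w
E
python3 - <<'E'
from h import *
s2=env.camera('scene');R=np.array([.5927,.1003,.0942]);T=tgt(np.radians(-10.6),50)
a=np.array(proj(s2,R)); print((np.array(proj(s2,R+.01*T[:,0]))-a), 'per 10mm')
# far bar outer edge px for different pulls: bottom-left tangents
w=redbox(s2,275,228,305,255); print(w.min(0),w.max(0))
# right end of ring (lower-right in img): y=+ side
for d in (0,.005,.01,.015): print(d,np.array(proj(s2,R+T[:,0]*d-T[:,1]*.0365)).round(1),np.array(proj(s2,R+T[:,0]*d+T[:,1]*.0365)).round(1))
E
```

```text
[-1.70615217 -0.73125928] per 10mm
[281 236] [296 248]
0 [295.2 247.8] [285.5 237.8]
0.005 [294.4 247.4] [284.6 237.4]
0.01 [293.5 247. ] [283.8 237. ]
0.015 [292.6 246.7] [282.9 236.7]
```

Emit:
send_rows:
  series: "0.0150 0 -0.0055 0 0 0 -1;0 0 0 0 0 0 -1;0 0 0 0 0 0 -1"

```text
clock: 7.05
position: [0.614, 0.0955, 0.0943]
tcp_rot: [3.139, -0.347, -0.184]
ft_force: [-4.7, 1.2, -2.7]
opening: 0.001
```

```bash
python3 - <<'E'
from h import *
s=env.sense();print(s['qpos'].round(2),s['ft_force'].round(2), np.linalg.norm(s['ft_force']),s['position'])
A=np.array([.7923,.0629])
p=s['position']; d=p[:2]-A
for th in (0.1,.18,.2,.22,.24):
    c,sn=np.cos(th),np.sin(th); q=A+np.array([c*d[0]-sn*d[1],sn*d[0]+c*d[1]])
    print(th,q.round(4)); delta([*q,p[2]],Ro.from_euler('z',th).as_matrix()@Ro.from_euler('xyz',s['tcp_rot']).as_matrix())
E
```

```text
[ 0.39  0.46 -0.87  2.    0.88  0.71 -2.78] [-4.73  1.2  -2.7 ] 5.583271083492131 [0.61399166 0.09554727 0.09426571]
0.1 [0.6116 0.0776]
pos [0.614  0.0955 0.0943] shift units [0.004 0.072 0.001] turn units [ 0.0054  0.     -0.015 ] f [-4.7  1.2 -2.7] t 7.05
0.18 [0.611  0.0631]
pos [0.614  0.0955 0.0943] shift units [0.011 0.13  0.004] turn units [ 0.0098  0.0001 -0.0269] f [-4.7  1.2 -2.7] t 7.05
0.2 [0.6111 0.0595]
pos [0.614  0.0955 0.0943] shift units [0.014 0.144 0.005] turn units [ 0.0108  0.0001 -0.0299] f [-4.7  1.2 -2.7] t 7.05
0.22 [0.6112 0.0558]
pos [0.614  0.0955 0.0943] shift units [0.017 0.158 0.006] turn units [ 0.0119  0.0001 -0.0329] f [-4.7  1.2 -2.7] t 7.05
0.24 [0.6113 0.0522]
pos [0.614  0.0955 0.0943] shift units [0.02  0.172 0.008] turn units [ 0.013   0.0001 -0.0359] f [-4.7  1.2 -2.7] t 7.05
```

```bash
cat >>h.py <<'E'
def tray(c):
    im=c['image'].astype(int); m=((im.min(2)>150)).astype(np.uint8); k=np.zeros_like(m);k[145:205,200:290]=m[145:205,200:290]
    cs,_=cv2.findContours(k,cv2.RETR_EXTERNAL,cv2.CHAIN_APPROX_NONE); cc=max(cs,key=cv2.contourArea)
    h=cv2.convexHull(cc); M=cv2.moments(h); r=cv2.minAreaRect(h)
    u=(M['m10']/M['m00'],M['m01']/M['m00']); 
    b=cv2.boxPoints(r); B=np.array([plane(c,x,.074)[:2] for x in b]); e=B[1]-B[0]
    P=plane(c,u,.074)[:2]; A=np.array([.7923,.0629]); d=A-P
    print('tray area',cv2.contourArea(h),'P',P.round(4),'r',np.hypot(*d).round(4),'yaw by centre',np.arctan2(d[1],d[0]).round(4),'edge', (np.degrees(np.arctan2(e[1],e[0]))%90).round(2))
E
python3 - <<'E'
from h import *
t=env.camera('top');tray(t)
E
```

```text
tray area 1191.0 P [0.6977 0.0811] r 0.0963 yaw by centre -0.1898 edge 81.08
```

Emit:
send_rows:
  series: "0 0.018 0 0.00135 0 -0.00375 -1;0 0.018 0 0.00135 0 -0.00375 -1;0.002 0.018 0 0.00135 0 -0.00375 -1;0.002 0.018 0 0.00135 0 -0.00375 -1;0 0 0 0 0 0 -1"

```text
clock: 7.6
position: [0.6118, 0.0761, 0.0944]
tcp_rot: [3.137, -0.346, -0.084]
ft_force: [-6.4, -0.2, -1.2]
opening: 0.001
```

```bash
python3 - <<'E'
from h import *
t=env.camera('top');tray(t);s2=env.camera('scene');crop(t,185,130,110,110,5,'t7.png')
crop(s2,250,190,100,80,8,'s7.png');s=env.sense();print(s['qpos'].round(2),s['ft_force'].round(2),s['tcp_rot'])
E
```

```text
tray area 1050.5 P [0.6971 0.065 ] r 0.0953 yaw by centre -0.0221 edge 84.33
[ 0.48  0.46 -0.91  2.02  0.86  0.67 -2.62] [-6.24 -0.23 -0.54] [ 3.1367477  -0.34609495 -0.0837149 ]
```

View pics/s7.png

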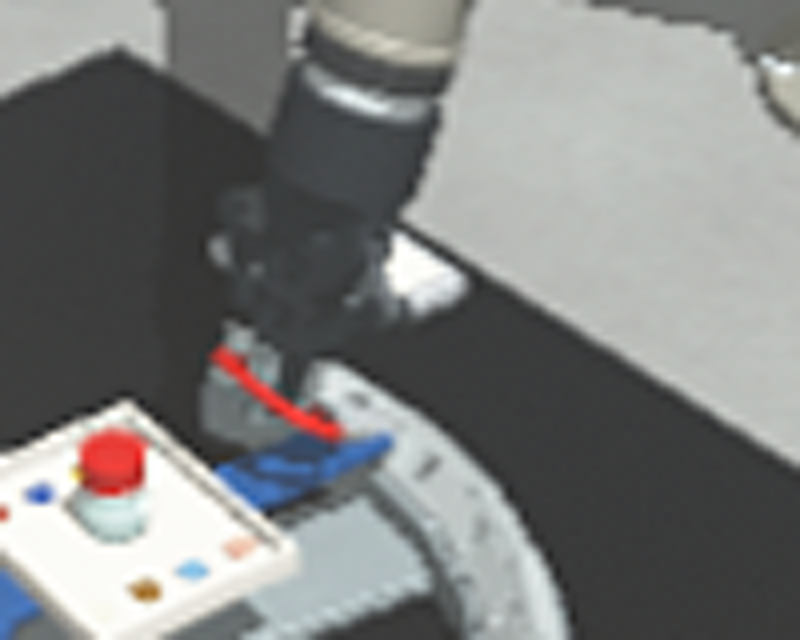

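View pics/t7.png

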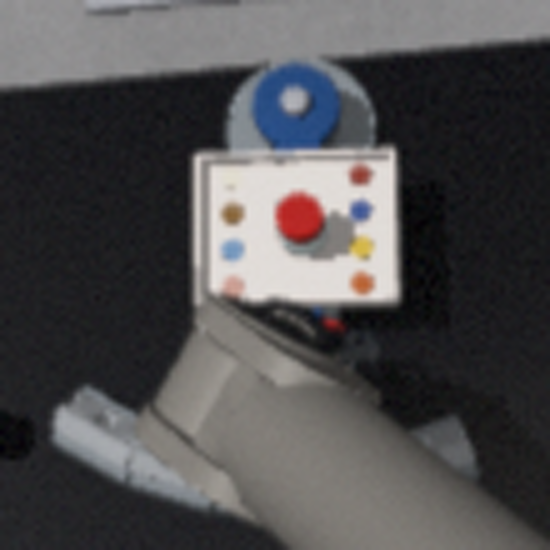

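Emit:
send_rows:
  series: "0.002 0.0155 0.001 0.00115 0 -0.0032 -1;0.002 0.0155 0.001 0.00115 0 -0.0032 -1;0.002 0.0155 0.001 0.00115 0 -0.0032 -1;0.002 0.0155 0.001 0.00115 0 -0.0032 -1;0 0 0 0 0 0 -1;0 0 0 0 0 0 -1"

```text
clock: 8.3
position: [0.6126, 0.0607, 0.0942]
tcp_rot: [3.135, -0.345, 0.002]
ft_force: [-9.2, -0.4, 2.7]
opening: 0.001
```

```bash
cat >>h.py <<'E'
def edge(c):
    # back edge of tray: subpixel threshold crossing per column
    g=c['image'].astype(float).min(2); pts=[]
    for x in range(226,262):
        col=g[148:172,x]; 
        for i in range(len(col)-3):
            if col[i]<140<=col[i+1] and col[i+2]>170:
                pts.append((x,148+i+(140-col[i])/(col[i+1]-col[i]))); break
    pts=np.array(pts); 
    for _ in range(4):
        p=np.polyfit(pts[:,0],pts[:,1],1); r=pts[:,1]-np.polyval(p,pts[:,0]); pts=pts[abs(r)<max(.4,1.5*r.std())]
    a=plane(c,(228,np.polyval(p,228)),.074);b=plane(c,(260,np.polyval(p,260)),.074)
    e=a-b; print('edge yaw',np.arctan2(-e[0],e[1]).round(4),'n',len(pts)); 
E
python3 - <<'E'
from h import *
im0=cv2.imread('pics/top0.png')[:,:,::-1]
t=env.camera('top')
edge(dict(t,image=im0));edge(t);s2=env.camera('scene')
crop(s2,240,190,100,80,8,'s8.png');s=env.sense();print(s['qpos'].round(2),s['ft_force'].round(2),s['tcp_rot'],s['position'])
E
```

```text
edge yaw -0.4466 n 11
edge yaw -0.1957 n 22
[ 0.56  0.47 -0.94  2.02  0.84  0.65 -2.48] [-10.1   -0.38   2.25] [ 3.13533791e+00 -3.44762119e-01  2.20565805e-03] [0.61265178 0.06066143 0.09416597]
```

View pics/s8.png

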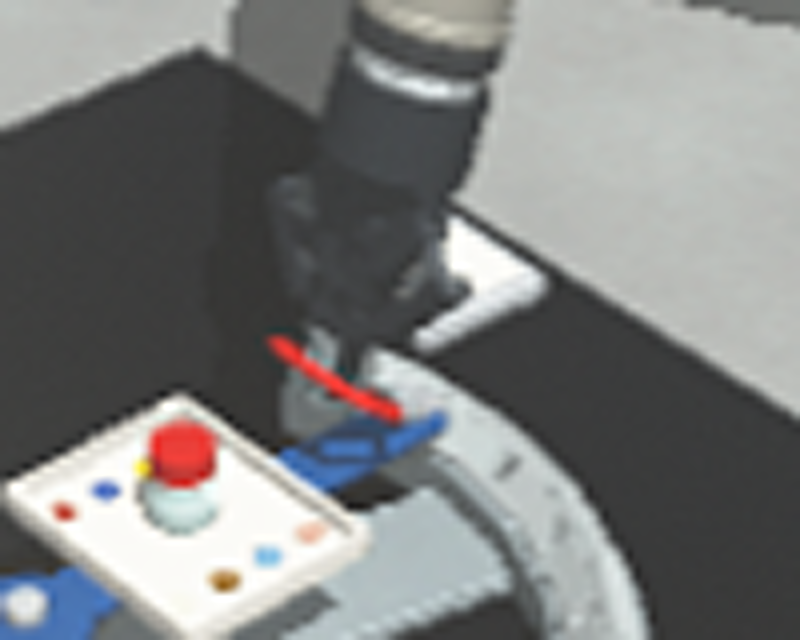

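Emit:
send_rows:
  series: "-0.0141 0 0.005 0 0 0 -1;0 0 0 0 0 0 -1"

```text
clock: 8.6
position: [0.6096, 0.0608, 0.0916]
tcp_rot: [3.135, -0.345, 0.003]
ft_force: [-7.8, -1.5, 2.5]
opening: -0.001
```

```bash
python3 - <<'E'
from h import *
t=env.camera('top');crop(t,210,135,70,70,8,'t9.png')
s=env.sense();print(s['ft_force'].round(2),s['position'])
E
```

```text
[-7.62 -0.79  2.24] [0.60983875 0.06081169 0.09183055]
```

View pics/t9.png

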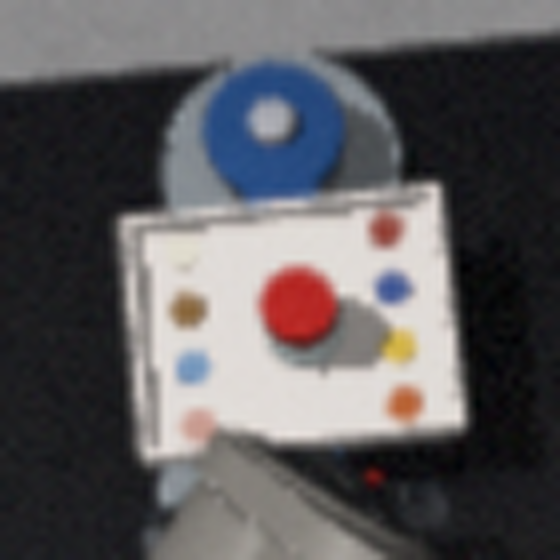

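```bash
python3 - <<'E'
from h import *
t=env.camera('top')
def W(px,k,o): return np.array([plane(t,(x/k+o[0],y/k+o[1]),.066)[:2] for x,y in px])
a=W([(352,181),(348,217),(344,254),(342,290),(220,207),(217,243),(212,279),(285,217)],5,(185,130))
b=W([(386,230),(394,288),(400,346),(405,403),(188,310),(193,367),(198,424),(298,305)],8,(210,135))
a,b=a[:7],b[:7]
A=np.array([.7923,.0629])
for c in (a.mean(0),):
    X=a-a.mean(0);Y=b-b.mean(0); print('rot',np.arctan2((X[:,0]*Y[:,1]-X[:,1]*Y[:,0]).sum(),(X*Y).sum()))
f=lambda v:np.arctan2(v[:,1],v[:,0])
print(((f(A-b)-f(A-a))).round(3))
E
```

```text
rot 0.19242718284491828
[0.182 0.191 0.195 0.184 0.19  0.183 0.187]
```

Emit:
send_rows:
  series: "-0.0188 0 0.0069 0 0 0 -1;-0.0113 0 0.0041 0 0 0 -1;0 0 0 0 0 0 -1"

```text
clock: 9.0
position: [0.6067, 0.0617, 0.0882]
tcp_rot: [3.138, -0.351, 0.003]
ft_force: [-0.5, -0.5, 0.3]
opening: -0.003
```

```bash
python3 - <<'E'
from h import *
s2=env.camera('scene');w=redbox(s2,262,222,300,248); print(w.min(0),w.max(0))
crop(s2,240,190,100,80,8,'s10.png');s=env.sense();print(s['ft_force'].round(2),s['position'])
E
```

```text
[262 232] [291 247]
[0.58 0.07 0.73] [0.6068041  0.06182842 0.08831281]
```

View pics/s10.png

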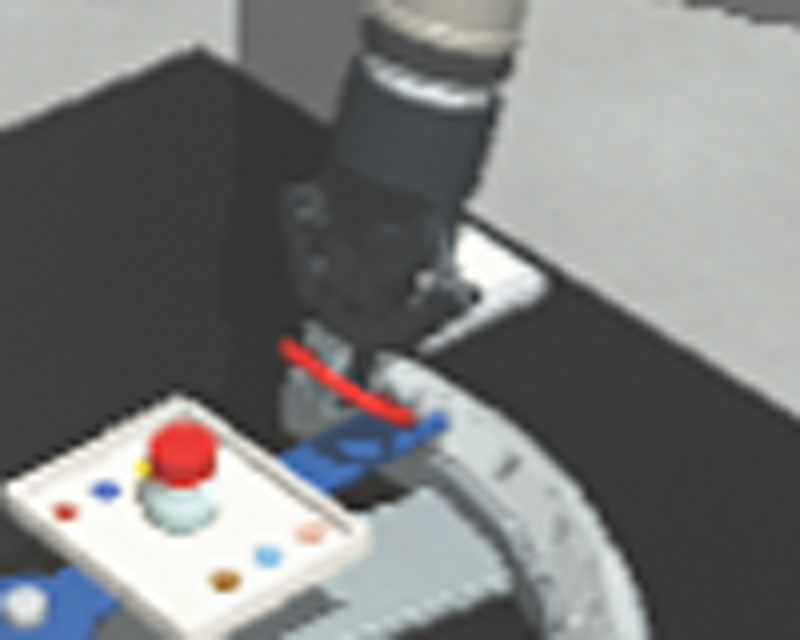

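```bash
cat >>h.py <<'E'
def off(th):
    s=env.sense(); A=np.array([.7923,.0629,0]); R=np.array([.5927,.1003,.0942])
    Q=Ro.from_euler('z',th).as_matrix(); C=A+Q@(R-A); T=Q@tgt(np.radians(-10.6),50)
    R0=Ro.from_euler('xyz',s['tcp_rot']).as_matrix(); zt=R0[:,2]
    # point of finger axis at ring plane
    p=s['position']; k=((C-p)@T[:,2])/(zt@T[:,2]); x=p+k*zt
    print('th',th,'finger offset along ring z %.1f mm, along ring -y(lamp) %.1f, tip past plane %.1f'%(1e3*(x-C)@T[:,0],1e3*(x-C)@T[:,1],-1e3*k),'f',s['ft_force'].round(1),'rot',s['tcp_rot'].round(3),'t',s['clock'])
E
python3 - <<'E'
from h import *
off(.188);off(.22)
E
```

```text
th 0.188 finger offset along ring z 15.4 mm, along ring -y(lamp) 0.5, tip past plane 16.8 f [0.6 0.1 0.7] rot [ 3.139e+00 -3.510e-01  2.000e-03] t 9.05
th 0.22 finger offset along ring z 15.5 mm, along ring -y(lamp) -5.6, tip past plane 16.9 f [0.6 0.1 0.7] rot [ 3.139e+00 -3.510e-01  2.000e-03] t 9.05
```

Emit:
send_rows:
  series: "-0.0188 0 0.0069 0 0 0 -1;-0.0150 0 0.0055 0 0 0 -1;0 0.02 0 0 0 0 -1;0 0.012 0 0 0 0 -1;0 0 0 0 0 0 -1"

```text
clock: 9.55
position: [0.5984, 0.0532, 0.0814]
tcp_rot: [3.138, -0.348, 0.001]
ft_force: [1.4, -0.2, 1.0]
opening: -0.004
```

```bash
python3 - <<'E'
from h import *
off(.188);off(.22)
E
```

```text
th 0.188 finger offset along ring z 4.6 mm, along ring -y(lamp) 9.1, tip past plane 16.7 f [ 1.4 -0.2  1. ] rot [ 3.138e+00 -3.480e-01  1.000e-03] t 9.55
th 0.22 finger offset along ring z 4.4 mm, along ring -y(lamp) 2.7, tip past plane 16.6 f [ 1.4 -0.2  1. ] rot [ 3.138e+00 -3.480e-01  1.000e-03] t 9.55
```

Emit:
send_rows:
  series: "0.0056 0.004 -0.002 0 0 0 -1;0 0.008 0 0 0 0 -1;0 0.004 0 0 0 0 -1;0 0 0 0 0 0 -1"

```text
clock: 9.95
position: [0.5989, 0.0496, 0.082]
tcp_rot: [3.138, -0.347, 0.002]
ft_force: [-0.0, 0.1, -0.3]
opening: 0.001
```

Emit:
send_rows:
  series: "0 0.006 0 0 0 0 -1;0 0.004 0 0 0 0 -1;0 0 0 0 0 0 -1"

```text
clock: 10.25
position: [0.5991, 0.0473, 0.0821]
tcp_rot: [3.139, -0.347, 0.002]
ft_force: [0.6, 0.0, 0.4]
opening: 0.002
```

```bash
python3 - <<'E'
from h import *
off(.188)
s2=env.camera('scene');crop(s2,240,190,100,80,8,'s11.png')
E
```

```text
th 0.188 finger offset along ring z 5.5 mm, along ring -y(lamp) 15.0, tip past plane 16.6 f [0.6 0.  0.4] rot [ 3.139e+00 -3.470e-01  2.000e-03] t 10.25
```

View pics/s11.png

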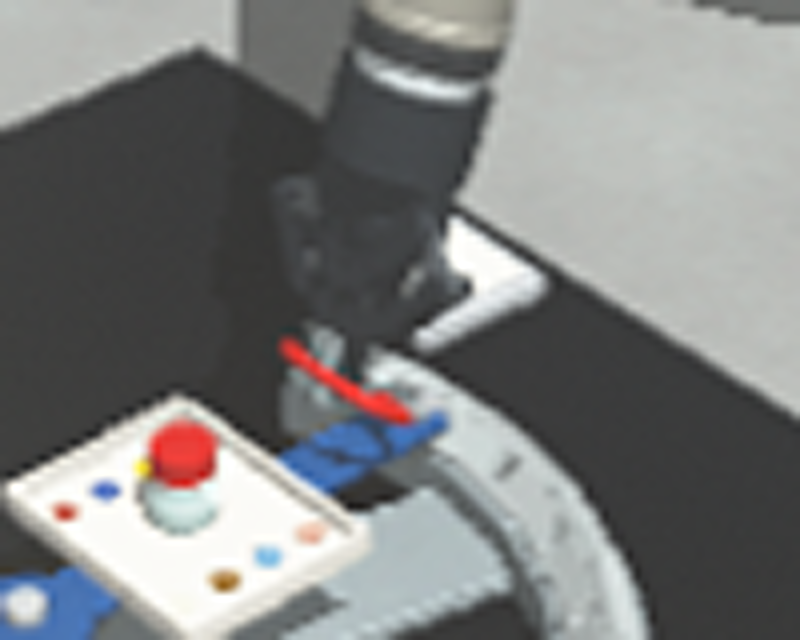

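Emit:
send_rows:
  series: "0 0.006 0 0 0 0 -1;0 0.006 0 0 0 0 -1;0 0 0 0 0 0 -1"

```text
clock: 10.6
position: [0.5992, 0.0442, 0.0822]
tcp_rot: [3.139, -0.347, 0.002]
ft_force: [-1.2, -0.4, -0.2]
opening: 0.003
```

Emit:
send_rows:
  series: "0 0.006 0 0 0 0 -1;0 0.006 0 0 0 0 -1;0 0 0 0 0 0 -1"

```text
clock: 10.9
position: [0.5993, 0.0423, 0.0824]
tcp_rot: [3.14, -0.348, 0.003]
ft_force: [-0.3, 2.2, -0.7]
opening: -0.0
```

Emit:
send_rows:
  series: "0 0.006 0 0 0 0 -1;0 0.004 0 0 0 0 -1;0 0 0 0 0 0 -1"

```text
clock: 11.2
position: [0.5988, 0.038, 0.0819]
tcp_rot: [3.137, -0.346, 0.002]
ft_force: [-0.7, -0.3, -0.4]
opening: 0.002
```

```bash
python3 - <<'E'
from h import *
off(.188)
t=env.camera('top');crop(t,210,135,70,70,8,'t12.png')
s2=env.camera('scene');crop(s2,240,190,100,80,8,'s12.png')
E
```

```text
th 0.188 finger offset along ring z 5.1 mm, along ring -y(lamp) 24.3, tip past plane 16.6 f [-0.7 -0.3 -0.4] rot [ 3.137e+00 -3.460e-01  2.000e-03] t 11.2
```

View pics/s12.png

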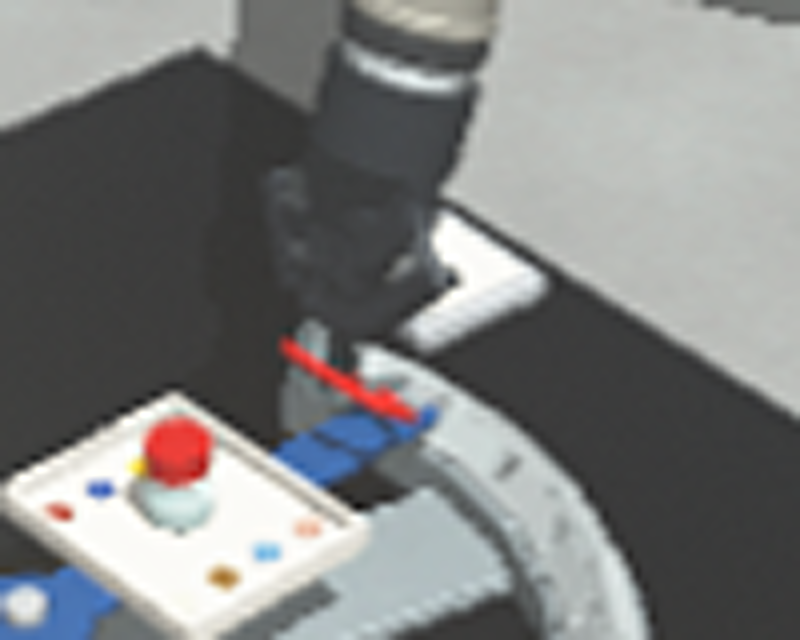

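```bash
python3 - <<'E'
from h import *
s2=env.camera('scene')
R=np.array([.5927,.1003,.0942]);A=np.array([.7923,.0629,0])
w=redbox(s2,272,222,300,248,40); m=w[:,0]>285
print('ring px right end',w.max(0),'left',w.min(0)); 
for th in(.19,.2,.21,.22):
  Q=Ro.from_euler('z',th).as_matrix(); C=A+Q@(R-A); T=Q@tgt(np.radians(-10.6),50)
  for d in(0,.005,.01): print(th,d,np.array(proj(s2,C+T[:,0]*d-T[:,1]*.0365)).round(1),np.array(proj(s2,C+T[:,0]*d+T[:,1]*.0365)).round(1))
E
```

```text
ring px right end [291 242] left [275 232]
0.19 0 [290.7 242.1] [278.4 233.7]
0.19 0.005 [289.9 241.8] [277.7 233.4]
0.19 0.01 [289.2 241.5] [276.9 233.1]
0.2 0 [290.4 241.8] [278.  233.5]
0.2 0.005 [289.6 241.5] [277.3 233.2]
0.2 0.01 [288.9 241.3] [276.5 232.9]
0.21 0 [290.1 241.5] [277.6 233.3]
0.21 0.005 [289.4 241.3] [276.9 233. ]
0.21 0.01 [288.6 241. ] [276.1 232.7]
0.22 0 [289.8 241.3] [277.2 233.1]
0.22 0.005 [289.1 241. ] [276.5 232.8]
0.22 0.01 [288.4 240.7] [275.7 232.6]
```

View pics/t12.png

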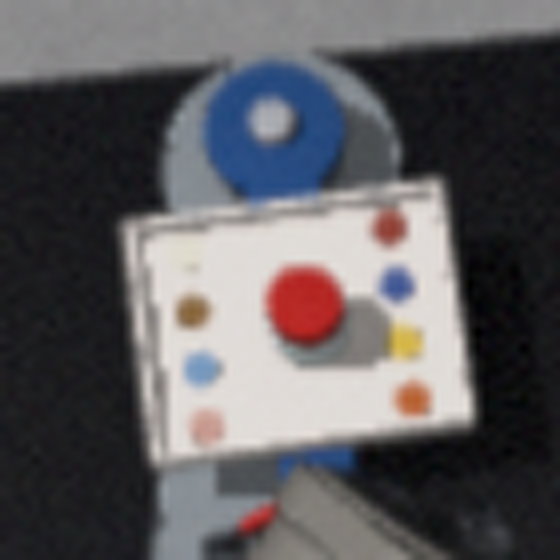

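```bash
python3 - <<'E'
from h import *
t=env.camera('top')
def W(px,k,o): return np.array([plane(t,(x/k+o[0],y/k+o[1]),.066)[:2] for x,y in px])
a=W([(352,181),(348,217),(344,254),(342,290),(220,207),(217,243),(212,279)],5,(185,130))
b=W([(390,226),(397,284),(407,341),(412,398),(193,311),(202,368),(208,428)],8,(210,135))
A=np.array([.7923,.0629])
X=a-a.mean(0);Y=b-b.mean(0); print('rot',np.arctan2((X[:,0]*Y[:,1]-X[:,1]*Y[:,0]).sum(),(X*Y).sum()))
f=lambda v:np.arctan2(v[:,1],v[:,0])
d=((f(A-b)-f(A-a)));print(d.round(3),d.mean())
E
```

```text
rot 0.22514251816470024
[0.217 0.213 0.226 0.21  0.213 0.215 0.219] 0.2161943086911044
```

Emit:
send_rows:
  series: "0 0.006 0 0 0 0 -1;0 0 0 0 0 0 -1;0 0 0 0 0 0 -1"

```text
clock: 11.7
position: [0.5992, 0.0372, 0.0822]
tcp_rot: [3.138, -0.347, 0.002]
ft_force: [-1.4, -0.1, -1.0]
opening: 0.004
```

Emit:
send_rows:
  series: "-0.0150 -0.01 0.0055 0 0 0 -1;-0.0056 0 0.002 0 0 0 -1;0 0 0 0 0 0 -1;0 0 0 0 0 0 -1"

```text
clock: 12.1
position: [0.595, 0.0401, 0.0788]
tcp_rot: [3.139, -0.347, 0.003]
ft_force: [-0.1, -0.3, 0.1]
opening: 0.003
```

```bash
python3 - <<'E'
from h import *
off(.22)
s2=env.camera('scene');crop(s2,240,190,100,80,8,'s13.png')
E
```

```text
th 0.22 finger offset along ring z -0.4 mm, along ring -y(lamp) 15.7, tip past plane 16.1 f [-0.1 -0.3  0.1] rot [ 3.139e+00 -3.470e-01  3.000e-03] t 12.1
```

View pics/s13.png

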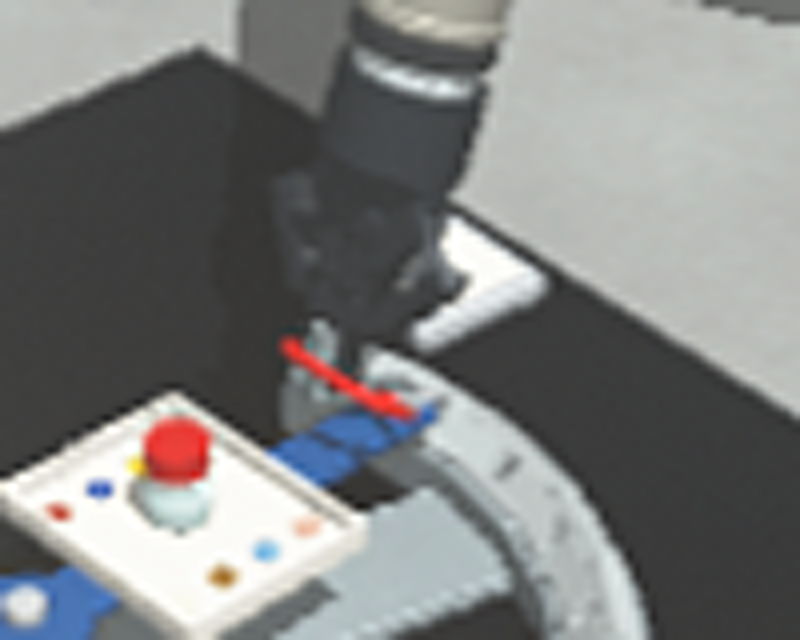

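Emit:
send_rows:
  series: "0 -0.024 0 0 0 0 -1;0 -0.02 0 0 0 0 -1;0 0 -0.04 0 0 0 -1;0 0 -0.06 0 0 0 -1;0 0 -0.08 0 0 0 -1;0 0 -0.1 0 0 0 -1;0 0 -0.1 0 0 0 -1;0 0 0 0 0 0 -1"

```text
clock: 12.95
position: [0.5639, 0.0521, 0.1715]
tcp_rot: [3.137, -0.353, 0.004]
ft_force: [0.4, 0.1, 0.2]
opening: 0.001
```

Emit:
send_rows:
  series: "-0.15 0 -0.1 0 0 0 -1;-0.15 0 -0.1 0 0 0 -1;-0.1 0.05 -0.05 0 0 0 -1;0 0.15 0 0 0 0 -1;0 0.15 0 0 0 0 -1;0 0.15 0 0 0 0 -1;0 0 0 0 0 0 -1;0 0 0 0 0 0 -1"

```text
clock: 13.75
position: [0.4735, -0.0718, 0.1877]
tcp_rot: [3.139, -0.331, 0.004]
ft_force: [-0.2, 0.4, 0.1]
opening: 0.002
```

```bash
python3 - <<'E'
from h import *
off(.22);print(env.sense()['qpos'].round(2))
t=snap('top','t14.png');s=snap('scene','s14.png')
crop(t,185,130,110,110,5,'t14c.png');crop(s,240,190,100,80,8,'s14c.png')
E
```

```text
th 0.22 finger offset along ring z -89.3 mm, along ring -y(lamp) 125.6, tip past plane -159.6 f [-0.2  0.4  0.1] rot [ 3.139 -0.331  0.004] t 13.75
[ 1.15 -0.04 -1.04  2.2  -0.12  0.64 -1.37]
```

View pics/t14c.png

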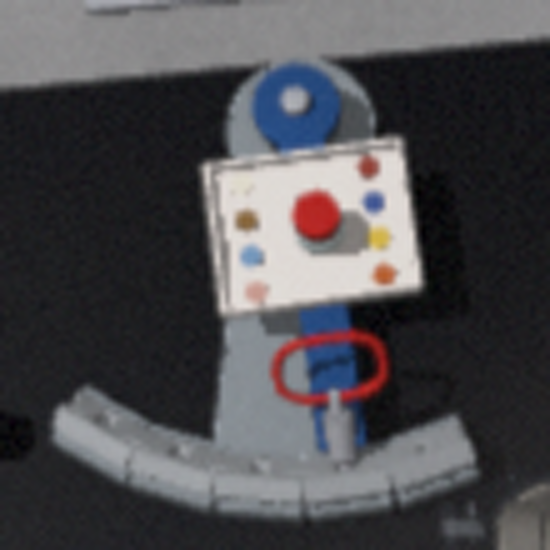

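View pics/s14c.png

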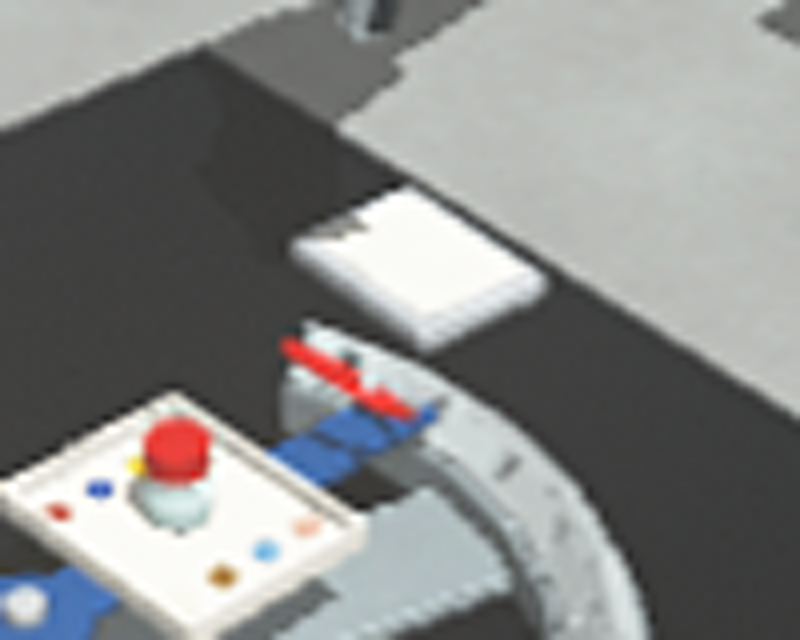

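View pics/t14.png

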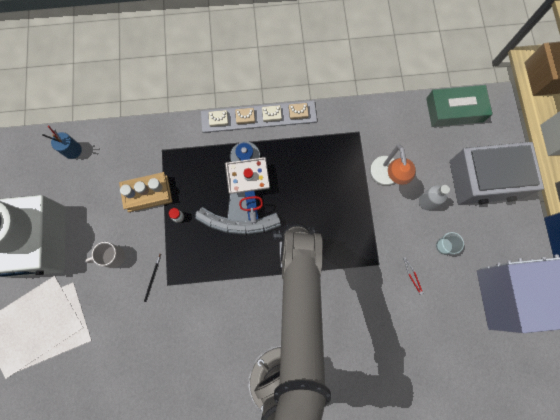

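The ring is free at about (251,203) in the top view, and the pin sits in the next hole on the lamp side. Next I'll triangulate the ring against where it must be with the pin home.

```bash
python3 - <<'E'
from h import *
t=env.camera('top');s=env.camera('scene')
def cen(w): 
    h=cv2.convexHull(w.astype(np.int32)); M=cv2.moments(h); return (M['m10']/M['m00'],M['m01']/M['m00'])
R=tri(t,cen(redbox(t,236,193,266,215)),s,cen(redbox(s,272,228,294,245)))
A=np.array([.7923,.0629]);d=A-R[0][:2]
print(R,'radius',np.hypot(*d),'swing',np.arctan2(d[1],d[0])+np.radians(10.62))
print('cap',tri(t,cen(redbox(t,241,166,256,181)),s,cen(redbox(s,256,240,268,252))))
E
```

```text
(array([0.5895327 , 0.05323936, 0.09461417]), np.float64(0.002843250862480002)) radius 0.2029973008505897 swing 0.23296194023046812
cap (array([0.69467495, 0.05476452, 0.10315322]), np.float64(0.0009505552888029327))
```

```bash
python3 - <<'E'
from h import *
print(env.sign_off(), env.sense()['clock'])
E
```

```text
the job is handed in; nothing more can be done
the job is handed in; nothing more can be done
```

I handed the job in at about 14 s: the pin is home in the next hole towards the lamp, which stands on the robot's right. I hooked the shut fingertips through the ring, pulled the pin out and swung the arm about 0.19 rad. I then lowered the pin onto the bevel, nudged the ring sideways until it snapped in, and backed the gripper clear.

**Pin depth:** the ring triangulates at 203.0 mm from the swing axis and 94.6 mm high, against 203.0 mm and 94.2 mm at the start. That means the pin is home.

**Swing angle:** I measured 0.216 and 0.225 rad from the tray and 0.233 rad from the ring. These differ by about 0.017 rad, which is image noise, and all lie within the 0.03 tolerance. The two camera rays for the ring miss each other by 2.8 mm.

**Jar and bench:** the small jar stands in the tray, with its cap 103 mm high as at the start. By eye in the top view, the other things look where they were; I did not measure each one. The tin is partly hidden by the robot in that view, but it looks in place in the scene view.

**Clearance:** the gripper stands well over 100 mm from the ring, with no force on it.

**Two things that went wrong on the way:**
- The 40-degree tool tilt ran joints 3 and 7 into their limits, so I entered the ring at 20 degrees instead.
- During the swing the pin probably reached its upper stop, with the wrist force at about 10 N.

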